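# Clamp a chocolate-lined praline mould on the vibrating table with the ratchet knob

## Task

Clamp the brown praline mould, freshly lined with chocolate, on the vibrating table ready for shaking out the bubbles: screw the black ratchet knob clockwise until the clamp has pushed the mould squarely home against the rear fence and the knob slips and clicks at its set torque, then let go of it and move clear. Keep the gripper and arm off the wet mould, and leave the bowl, the thermometer and the ring cutter where they are.

Things in the scene. Friction and masses are not known exactly. Their poses are not given: they have to be found in the camera images.
- vibrating_table: mould vibrating table, fixed on the bench: white housing, black front panel, aluminium plate 206 mm deep (its x), 264 mm wide (its y), plate top 90 mm above the bench. Origin under its middle at bench height; x to its back (away from the operator), y to its left, z up. At the middle of its front edge a dark steel stand, up to 70 mm above the plate, carries the slanting clamp screw
- fence (a point): middle of the lower edge of the steel fence's face, on the plate at x = +83 mm, y = 0 in the vibrating table's frame (same axes); the fence is 240 mm long (along y), 18 mm high
- knob_grip (a point): middle of the ratchet knob (on its axis, half-way up): round, black, fluted, orange disc on top, 40 mm in diameter, 36 mm high. z = the screw axis, out of the knob's top; it leans 40 degrees from vertical to the vibrating table's front (-x). Free all round and above; the stand begins 17 mm or more below the knob's underside. The knob moves along its axis with the screw
- screw_nut (a point): middle of the grey nut block on the stand, on the screw axis, fixed. The quick-thread screw: clockwise, looking down on the knob, it goes in 2 mm per rad at 0.14 N m. After 3.3 to 5.3 rad (unknown) comes the set torque, 0.25 N m; then the knob clicks round every 36 degrees (0.1 to 0.25 N m) and the screw stands still: extra clicks do no harm. Anticlockwise loosens it; it stays where left
- clamp_pad: steel pad with a slick white plastic face, at the screw's lower end, 26 x 44 x 8 mm, square to it, not turning. Origin in the middle of its face, which looks down the screw (its -z) at the mould's top front edge, at first a few mm clear of it. It is sprung (40 N/mm): from touching the mould that lies home to the set torque takes another 0.7 rad; then it presses with 50 to 75 N
- mould: brown praline mould (15 cavities) lined with wet chocolate, 210 x 116 x 19 mm (solid part 206 x 112 x 16), 0.33 kg, loose on the plate, long side along the fence. Origin in the middle of its underside; x along its length, z up. It starts 3 to 7 mm off the fence and up to 2 degrees askew; home, its origin is at x = +27 mm in the vibrating table's frame. The clamp pushes it there by itself
- small_bowl: bystander: small steel bowl with chocolate drops, 117 mm across, 45 mm high, on the bench right of and in front of the vibrating table; origin under its middle
- thermometer: bystander: red folding probe thermometer, 132 x 47 x 17 mm, lying on the bench left of and in front of the vibrating table; origin under its middle
- ring_cutter: bystander: steel ring cutter, 67 mm across, 28 mm high, on the bench right of the vibrating table; origin under its middle

How it is judged:
At the end, for the whole second after the job is handed in: The clamp pad presses on the mould with more than 38 N (the ratchet gives 50 to 75 N when it slips), the mould lies flat on the plate, its origin past x = 25.8 mm in the vibrating table's frame (within about 1.5 mm of home against the fence) and within 0.02 rad of parallel to it, at rest (contact force between clamp_pad and mould above 38 N and x of mould in the frame of vibrating_table above 0.0258 m and angle between the x axis of mould and the y axis of vibrating_table, either way round below 0.02 rad and z of mould in the frame of vibrating_table below 0.0925 m and linear speed of mould below 0.01 m/s); the robot touches nothing.
It fails at once if the gripper or the arm touches the wet mould (more than 1 N) (contact force between any of the fingers, the arm and mould above 1 N).
It fails at once if the small bowl is knocked out of its place (moved by more than 30 mm) (distance of small_bowl from where it was at the start of the episode above 0.03 m).
It fails at once if the thermometer is knocked out of its place (moved by more than 30 mm) (distance of thermometer from where it was at the start of the episode above 0.03 m).
It fails at once if the ring cutter is knocked out of its place (moved by more than 30 mm) (distance of ring_cutter from where it was at the start of the episode above 0.03 m).
It also fails if it takes over 64 s, if anything falls off the work surface, if the arm or the gripper's body presses on something with over 40 N, if the wrist force passes 120 N, or if a joint passes its speed limit or range.

## Robot

A 6-joint arm with a two-finger parallel gripper is mounted at the origin on a cart in front of the work surface, level with it; the furniture and walls round the work are solid. World frame = base frame: x ahead of the robot, y to its left, z up, the work surface at z = 0. Lengths are in m, angles in rad, forces in N, time in s.
With the tool pointing down it reaches from about 0.275 to 0.825 m from the base axis. Payload 4.9 kg.
Tool frame: the origin (TCP) lies midway between the tips of the shut fingers; the grasp point (between the pads) lies 19 mm behind it (bot.grip_depth is the distance from the TCP to the grasp point, in m); z points along the fingers, y is the line along which they close (so a half turn about z gives the same grasp; the last joint's range is limited). The gripper opens to 85 mm and grips with 20 to 120 N. Pads are 22 mm wide; open, the fingers measure 114 mm over their backs; the gripper's body (76 mm by 85 mm) begins 54 mm behind the grasp point. The pads swing forward as they close: fully open they stand 13 mm farther back than shut.
Start: joints at [1.201, 0.326, -0.193, 1.052, 0, 1.437], TCP at [0.128, 0.535, 0.231] pointing down, gripper open.
Joint ranges: [-2.65, 2.65], [-0.97, 1.79], [-1.3, 1.35], [-1.93, 2.1], [-1.47, 1.37], [-3.14, 3.14]. Speed limits (rad/s): [2.57, 2.57, 3.14, 3.14, 3.14, 3.14].

## Interface

Orientations are given as a unit quaternion [w, x, y, z].
In Python, from cell import bot gives the robot as it stands. Calls block until the motion is done:
- bot.move_pose(position, orientation): joint-space move of the TCP to a pose.
- bot.move_linear(position, speed=0.15, rotation=None, until_force=None): straight line of the TCP; rotation=None keeps the orientation; speed is the mean speed in m/s. With until_force (N) it stops when the force on the tool has changed by that much, and returns True; else False.
- bot.goto_joints(angles): joint-space move.
- bot.set_gripper(opening, grasp_force=None): opening from 0.0 (shut) to 1.0 (fully open); grasp_force is the grip in N (None keeps the last); returns when the fingers have stopped.
- bot.wait(seconds).
- bot.solve_ik(position, orientation): joint angles nearest the present ones, or None.
- bot.camera(name): name is "side" or "top" or "wrist"; returns the picture (480x640x3 uint8, red, green, blue); there is no depth.
- bot.calibration(name): a dict with "mtx" (3x3 intrinsics, pixels), "extrinsics" (4x4, takes a point from world to camera coordinates); the wrist camera has in their place "hand_eye" (4x4, takes a point from camera to tool coordinates, whose origin is the TCP and whose axes are the flange's). Camera axes: x right, y down, z forward; pixel columns grow to the right and rows downward; lengths in m; the calibration is good to about 2 mm. A picture is of the moment at which its call begins: read the wrist's pose just before it. calibration takes no time and is no camera call.
A pose or a line that the arm cannot do raises bot.PlanningError and nothing moves.
- bot.close_job(): hands the job in; it is judged then, once.
Trained networks look in the newest picture that a camera, given by its name, has taken for a name from the list of things; names that differ only in an ending like _2 or _b are one class to them, and where a whole thing is asked for, a point or a joint stands for the part that bears it (a point fixed in the world has none). Each returns a list of dicts, best first, with "confidence" (0 to 1); they miss things now and then, are a little off and sometimes report something else, mostly with a low value. They report only what shows in the picture. A call takes as long as a camera call.
- bot.search_frame(camera, thing): "bbox" ([left, top, width, height] in pixels, round what is visible of it).
Readings, each from a call of its own:
- bot.read_clock(): time.
- bot.read_joint_positions(): joint angles.
- bot.read_joint_vel(): joint speeds.
- bot.read_joint_efforts(): joint torques, N m.
- bot.read_position(): TCP position.
- bot.read_tool_rot(): TCP orientation.
- bot.read_ft_force(): force on the tool from outside, world axes, zero at the start.
- bot.read_moment(): the same for the moment, N m.
- bot.read_gripper_width(): opening from 0.0 (shut) to 1.0 (fully open).
- bot.read_finger_force(): force on a finger pad.
Only numpy, scipy, OpenCV 4.12 (cv2) and the standard library are available. Lean on these libraries where they do the work, as an engineer would, in place of code of your own. Each camera call takes 0.05 s, during which the arm holds its last target. There are 200 camera calls.

## Working session

There is one attempt and no reset: what is moved stays moved. The work goes in short steps, each a Python script; the robot and the scene stay as the last script left them, time stands still between calls to the robot, and variables do not carry over. Pictures are saved under pics/ and viewed, at most 10 in all, crops included, and the job is handed in when it is done.

```bash
mkdir -p pics; python3 - <<'E'
from cell import bot
import cv2,numpy as np
for c in("side","top"):
    im=bot.camera(c); cv2.imwrite(f"pics/{c}0.png",im[:,:,::-1])
    for t in("vibrating_table","knob_grip","mould","clamp_pad","screw_nut","small_bowl","thermometer","ring_cutter"):
        print(c,t,[(np.round(d["bbox"],1).tolist(),round(d["confidence"],2)) for d in bot.search_frame(c,t)[:2]])
    k=bot.calibration(c);print(np.round(k["mtx"],1).tolist(),np.round(k["extrinsics"],4).tolist())
print(bot.calibration("wrist"),bot.read_tool_rot(),bot.read_clock())
E
```

```text
side vibrating_table [([247.9, 194.5, 151.8, 112.0], 0.71)]
side knob_grip [([270.4, 197.9, 29.3, 23.5], 0.84)]
side mould [([290.8, 214.0, 92.3, 44.0], 0.58)]
side clamp_pad [([300.7, 228.8, 16.6, 12.4], 0.56)]
side screw_nut [([249.6, 199.9, 144.6, 109.2], 0.81)]
side small_bowl [([292.0, 342.0, 82.0, 68.1], 0.64), ([292.1, 213.1, 90.3, 42.2], 0.49)]
side thermometer [([195.0, 283.2, 23.9, 37.0], 0.61)]
side ring_cutter [([421.6, 326.8, 40.5, 34.5], 0.61)]
[[463.2, 0.0, 318.5], [0.0, 463.2, 239.6], [0.0, 0.0, 1.0]] [[0.8221, -0.5691, -0.0171, -0.3258], [-0.2185, -0.2875, -0.9325, 0.3015], [0.5258, 0.7703, -0.3607, 0.4956], [0.0, 0.0, 0.0, 1.0]]
top vibrating_table [([183.2, 125.0, 155.9, 132.6], 0.59)]
top knob_grip [([252.7, 219.5, 22.9, 28.2], 0.72)]
top mould [([201.4, 134.0, 116.1, 82.3], 0.59)]
top clamp_pad [([249.5, 195.0, 25.3, 15.7], 0.6)]
top screw_nut [([187.6, 127.8, 150.1, 128.6], 0.62)]
top small_bowl [([401.6, 263.4, 59.3, 61.8], 0.65)]
top thermometer [([212.3, 300.8, 63.7, 34.2], 0.94)]
top ring_cutter [([422.2, 177.1, 29.6, 32.0], 0.57)]
[[604.0, 0.0, 326.6], [0.0, 604.0, 241.7], [0.0, 0.0, 1.0]] [[-0.015, -0.9999, 0.0023, 0.1801], [-0.9987, 0.0149, -0.0483, 0.5059], [0.0483, -0.003, -0.9988, 1.2216], [0.0, 0.0, 0.0, 1.0]]
{'mtx': array([[343.11244468,   0.        , 317.08183631],
       [  0.        , 343.11244468, 243.25681553],
       [  0.        ,   0.        ,   1.        ]]), 'hand_eye': array([[-1.21128229e-03, -9.63482293e-01, -2.67769312e-01,
         6.91178384e-02],
       [ 9.99999204e-01, -1.26169943e-03,  1.62219338e-05,
        -9.26910381e-04],
       [-3.53473935e-04, -2.67769079e-01,  9.63483054e-01,
        -1.42555906e-01],
       [ 0.00000000e+00,  0.00000000e+00,  0.00000000e+00,
         1.00000000e+00]])} [2.64799188e-05 1.17600580e-01 9.93060976e-01 2.67630995e-07] 0.9
```

```bash
python3 - <<'E'
import cv2,numpy as np
a=cv2.imread("pics/side0.png")[180:330,170:420];b=cv2.imread("pics/top0.png")[110:340,160:470]
cv2.imwrite("pics/sc.png",cv2.resize(a,None,fx=3.2,fy=3.2,interpolation=2));cv2.imwrite("pics/tc.png",cv2.resize(b,None,fx=2.5,fy=2.5,interpolation=2))
E
```

```text
(no output)
```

View pics/sc.png

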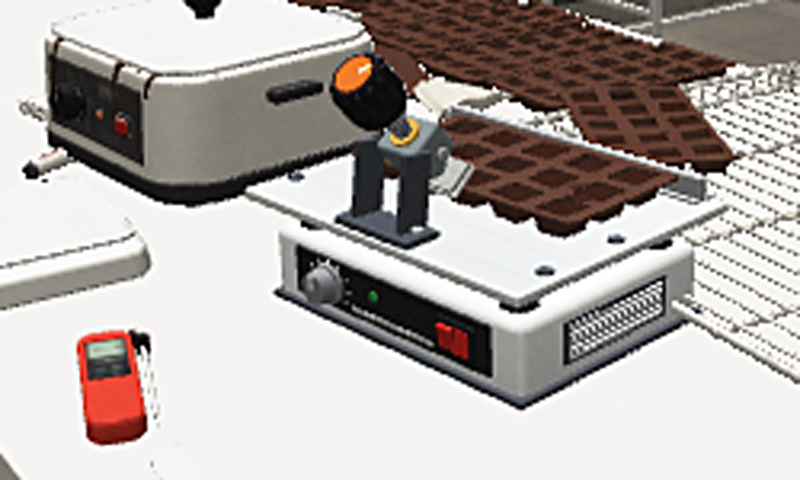

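View pics/tc.png

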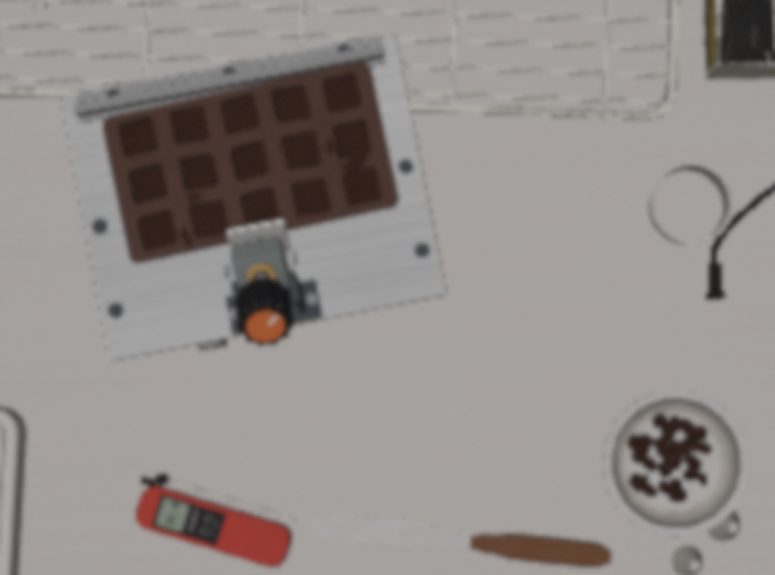

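```bash
cat > h.py <<'E'
from cell import bot
import cv2,numpy as np
from scipy.spatial.transform import Rotation as R
def P(c):
    k=bot.calibration(c);return k["mtx"]@k["extrinsics"][:3]
def tri(projs,pts):
    A=[]
    for p,(u,v) in zip(projs,pts): A+=[u*p[2]-p[0],v*p[2]-p[1]]
    A=np.array(A);return np.linalg.lstsq(A[:,:3],-A[:,3],rcond=None)[0]
def proj(p,X): q=p@np.append(X,1);return q[:2]/q[2]
def onz(p,uv,z):
    u,v=uv;A=np.array([u*p[2]-p[0],v*p[2]-p[1]]);return np.append(np.linalg.solve(A[:,:2],-A[:,3]-A[:,2]*z),z)
def Pw():  # wrist projection at present pose
    k=bot.calibration("wrist");q=bot.read_tool_rot();T=np.eye(4)
    T[:3,:3]=R.from_quat(np.roll(q,-1)).as_matrix();T[:3,3]=bot.read_position()
    return k["mtx"]@np.linalg.inv(T@k["hand_eye"])[:3]
E
python3 - <<'E'
from h import *
t,s=P("top"),P("side")
C={n:onz(t,np.array(p)/2.5+[160,110],.09) for n,p in dict(FL=(112,358),FR=(447,293),BL=(65,95),BR=(390,33)).items()}
for n in C: print(n,C[n].round(4))
o=sum(C.values())/4
yx=C["FL"]+C["BL"]-C["FR"]-C["BR"]; xx=C["BL"]+C["BR"]-C["FL"]-C["FR"]
print("o",o,"yaw",np.arctan2(-yx[0],yx[1]),np.arctan2(xx[1],xx[0]),np.linalg.norm(yx)/2,np.linalg.norm(xx)/2)
K=tri([t,s],[(264.1,233.6),(285,209.6)]);D=tri([t,s],[(266.4,240.4),(280.6,202.8)])
print("knob",K,"disc",D,"axis",(D-K)/np.linalg.norm(D-K),np.linalg.norm(D-K))
print(proj(t,K),proj(s,K),proj(t,D),proj(s,D))
E
```

```text
FL [0.4862 0.4058 0.09  ]
FR [0.5322 0.149  0.09  ]
BL [0.6895 0.4409 0.09  ]
BR [0.7342 0.1898 0.09  ]
o [0.61049982 0.29634094 0.09      ] yaw 0.1766139413779729 0.18524387524390856 0.25797463178252084 0.2061578677739352
knob [0.51606044 0.283371   0.17903302] disc [0.50320367 0.27762708 0.19679137] axis [-0.56728198 -0.25344019  0.7835555 ] 0.02266380481337815
[263.9958705 233.7867412] [285.32209987 209.58386346] [266.34420898 240.50166317] [280.77501354 202.7919768 ]
```

```bash
cat >> h.py <<'E'
yaw=0.18
ax=np.array([-np.sin(np.radians(40))*np.cos(yaw),-np.sin(np.radians(40))*np.sin(yaw),np.cos(np.radians(40))])
def quat(a,ax=ax):  # tool z = -ax; angle a turns clockwise seen from above the knob
    z=-ax;x=np.cross([0,1,0],z);x/=np.linalg.norm(x);y=np.cross(z,x)
    m=R.from_rotvec(z*a)*R.from_matrix(np.column_stack([x,y,z]));return np.roll(m.as_quat(),1)
E
python3 - <<'E'
from h import *
K=np.array([.516,.2834,.179])
for d in(.1,.0,-.02):
  for a in np.arange(-3.1,3.2,.5):
    q=bot.solve_ik(K+ax*(d-.019),quat(a)); print(d,round(a,2),None if q is None else np.round(q,2))
E
```

```text
0.1 -3.1 [ 0.52 -0.07 -0.91  0.06 -0.21 -2.7 ]
0.1 -2.6 [ 0.52 -0.07 -0.91  0.06 -0.21 -2.2 ]
0.1 -2.1 [ 0.52 -0.07 -0.91  0.06 -0.21 -1.7 ]
0.1 -1.6 [ 0.52 -0.07 -0.91  0.06 -0.21 -1.2 ]
0.1 -1.1 [ 0.52 -0.07 -0.91  0.06 -0.21 -0.7 ]
0.1 -0.6 [ 0.52 -0.07 -0.91  0.06 -0.21 -0.2 ]
0.1 -0.1 [ 0.52 -0.07 -0.91  0.06 -0.21  0.3 ]
0.1 0.4 [ 0.52 -0.07 -0.91  0.06 -0.21  0.8 ]
0.1 0.9 [ 0.52 -0.07 -0.91  0.06 -0.21  1.3 ]
0.1 1.4 [ 0.52 -0.07 -0.91  0.06 -0.21  1.8 ]
0.1 1.9 [ 0.52 -0.07 -0.91  0.06 -0.21  2.3 ]
0.1 2.4 [ 0.52 -0.07 -0.91  0.06 -0.21  2.8 ]
0.1 2.9 [ 0.52 -0.07 -0.91  0.06 -0.21 -2.98]
0.0 -3.1 [ 0.46  0.18 -0.91 -0.19 -0.18 -2.74]
0.0 -2.6 [ 0.46  0.18 -0.91 -0.19 -0.18 -2.24]
0.0 -2.1 [ 0.46  0.18 -0.91 -0.19 -0.18 -1.74]
0.0 -1.6 [ 0.46  0.18 -0.91 -0.19 -0.18 -1.24]
0.0 -1.1 [ 0.46  0.18 -0.91 -0.19 -0.18 -0.74]
0.0 -0.6 [ 0.46  0.18 -0.91 -0.19 -0.18 -0.24]
0.0 -0.1 [ 0.46  0.18 -0.91 -0.19 -0.18  0.26]
0.0 0.4 [ 0.46  0.18 -0.91 -0.19 -0.18  0.76]
0.0 0.9 [ 0.46  0.18 -0.91 -0.19 -0.18  1.26]
0.0 1.4 [ 0.46  0.18 -0.91 -0.19 -0.18  1.76]
0.0 1.9 [ 0.46  0.18 -0.91 -0.19 -0.18  2.26]
0.0 2.4 [ 0.46  0.18 -0.91 -0.19 -0.18  2.76]
0.0 2.9 [ 0.46  0.18 -0.91 -0.19 -0.18 -3.02]
-0.02 -3.1 [ 0.46  0.23 -0.9  -0.24 -0.18 -2.75]
-0.02 -2.6 [ 0.46  0.23 -0.9  -0.24 -0.18 -2.25]
-0.02 -2.1 [ 0.46  0.23 -0.9  -0.24 -0.18 -1.75]
-0.02 -1.6 [ 0.46  0.23 -0.9  -0.24 -0.18 -1.25]
-0.02 -1.1 [ 0.46  0.23 -0.9  -0.24 -0.18 -0.75]
-0.02 -0.6 [ 0.46  0.23 -0.9  -0.24 -0.18 -0.25]
-0.02 -0.1 [ 0.46  0.23 -0.9  -0.24 -0.18  0.25]
-0.02 0.4 [ 0.46  0.23 -0.9  -0.24 -0.18  0.75]
-0.02 0.9 [ 0.46  0.23 -0.9  -0.24 -0.18  1.25]
-0.02 1.4 [ 0.46  0.23 -0.9  -0.24 -0.18  1.75]
-0.02 1.9 [ 0.46  0.23 -0.9  -0.24 -0.18  2.25]
-0.02 2.4 [ 0.46  0.23 -0.9  -0.24 -0.18  2.75]
-0.02 2.9 [ 0.46  0.23 -0.9  -0.24 -0.18 -3.03]
```

```bash
python3 - <<'E'
from h import *
K=np.array([.516,.2834,.179]);ims=[];pr=[];pts=[]
for i,a in enumerate((1.4,-.2,-1.8,-3.4)):
    q=bot.solve_ik(K+ax*(.1-.019),quat(a)); bot.goto_joints(q);bot.wait(.2)
    p=Pw();im=bot.camera("wrist");r=[(np.round(d["bbox"],1).tolist(),round(d["confidence"],2)) for d in bot.search_frame("wrist","knob_grip")[:2]]
    h=cv2.cvtColor(im,cv2.COLOR_RGB2HSV);m=cv2.inRange(h,(5,150,120),(20,255,255))
    n,l,st,ce=cv2.connectedComponentsWithStats(m);j=1+np.argmax(st[1:,4])
    print(a,r,st[j],ce[j],proj(p,K+.018*ax),bot.read_joint_positions().round(2),bot.read_clock())
    pr.append(p);pts.append(ce[j]);ims.append(cv2.resize(im,(400,300)))
np.savez("w.npz",pr=pr,pts=pts)
D=tri(pr,pts);print("disc",D,"knob",D-.018*ax,[ (proj(p,D)-u).round(1) for p,u in zip(pr,pts)])
cv2.imwrite("pics/w1.png",np.vstack([np.hstack(ims[:2]),np.hstack(ims[2:])])[:,:,::-1])
E
```

```text
1.4 [([289.8, 224.7, 60.9, 68.8], 0.6)] [ 299  247   44   42 1371] [319.77680525 267.07148067] [318.89959388 259.57991056] [ 0.52 -0.07 -0.91  0.06 -0.21  1.8 ] 2.7417
-0.2 [([281.8, 222.1, 62.0, 69.6], 0.74)] [ 291  246   45   42 1380] [313.75652174 265.6826087 ] [317.65377936 260.72225818] [ 0.52 -0.07 -0.91  0.06 -0.21  0.2 ] 4.4667
-1.8 [([284.2, 216.0, 62.5, 71.2], 0.97)] [ 292  238   44   43 1398] [314.25822604 259.62374821] [315.20851773 259.37044031] [ 0.52 -0.07 -0.91  0.06 -0.21 -1.4 ] 6.1917
-3.4 [([292.0, 218.2, 62.7, 71.0], 0.58)] [ 300  239   44   42 1369] [320.56902849 260.25054785] [316.77421805 257.09653808] [ 0.52 -0.07 -0.91  0.06 -0.21 -3.  ] 7.9167
disc [0.50066851 0.27827623 0.19915392] knob [0.51205176 0.28034764 0.18536512] [array([0.2, 0. ]), array([ 0.1, -0.1]), array([0.1, 0. ]), array([0.1, 0. ])]
```

View pics/w1.png

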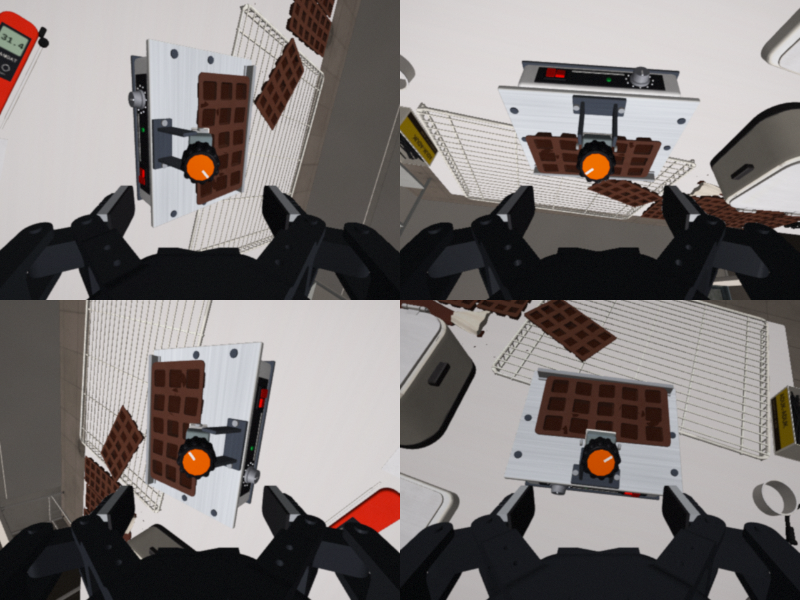

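```bash
cat >> h.py <<'E'
K0=np.array([.51205,.28035,.18537]); A0=-3.45
def pose(a,adv,d=0.): return K0+ax*(d-.019-.003-adv),quat(a)
def stat(tag):
    F=np.array(bot.read_ft_force());M=np.array(bot.read_moment())
    print(tag,"Fax %.1f Flat %.1f Max %.3f grip %.3f t %.1f"%(F@ax,np.linalg.norm(F-ax*(F@ax)),M@ax,bot.read_gripper_width(),bot.read_clock()),flush=True)
    return F@ax,M@ax
E
python3 - <<'E'
from h import *
p,q=pose(A0,0,.07);bot.goto_joints(bot.solve_ik(p,q))
stat("standoff")
p,q=pose(A0,0,0);print(bot.move_linear(p,speed=.06,until_force=8));stat("at")
bot.set_gripper(0,60);stat("gripped");print(bot.read_finger_force(),bot.read_joint_positions().round(3))
cv2.imwrite("pics/g.png",cv2.resize(bot.camera("side")[150:300,200:400],None,fx=4,fy=4)[:,:,::-1])
for i in range(1,4):
    da=.3*i;p,q=pose(A0+da,.002*da)
    bot.goto_joints(bot.solve_ik(p,q));f,m=stat("%.2f"%da)
    if abs(f)>30:break
E
```

```text
standoff Fax 0.5 Flat 0.2 Max -0.003 grip 1.000 t 8.2
False
at Fax 1.3 Flat 0.3 Max -0.001 grip 0.998 t 9.5
gripped Fax 5.6 Flat 0.4 Max -0.015 grip 0.455 t 10.0
59.3915319442749 [ 0.461  0.164 -0.91  -0.182 -0.179 -3.094]
0.30 Fax 6.5 Flat 1.0 Max -0.146 grip 0.456 t 10.4
0.60 Fax 6.3 Flat 0.2 Max -0.130 grip 0.454 t 10.8
0.90 Fax 7.3 Flat 0.6 Max -0.147 grip 0.455 t 11.2
```

View pics/g.png

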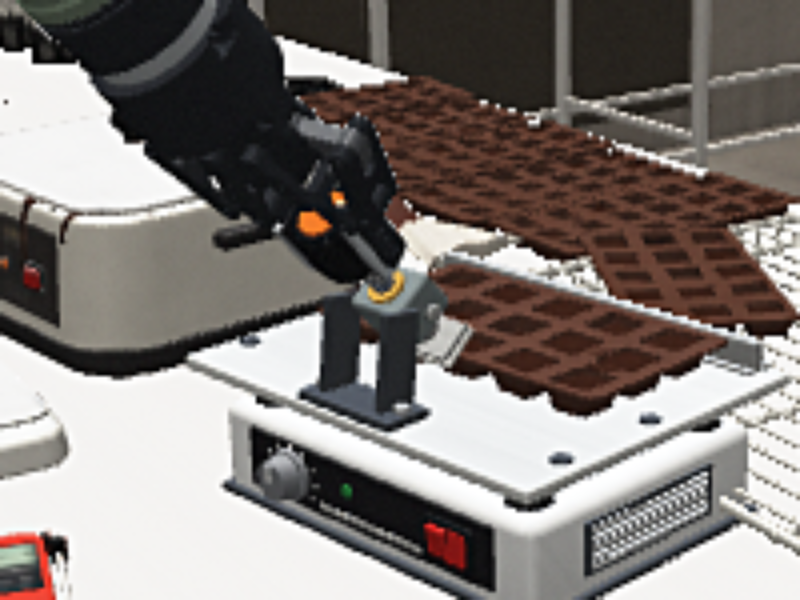

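```bash
python3 - <<'E'
from h import *
da=.9;adv=.0018;hold=False
while da<6.1:
    s=.3 if da<2.9 else .2
    da=min(da+s,6.12)
    if not hold: adv+=.002*s
    p,q=pose(A0+da,adv);j=bot.solve_ik(p,q)
    if abs(j[5]-bot.read_joint_positions()[5])>1: print("wrap");break
    bot.goto_joints(j);f,m=stat("%.2f %.4f"%(da,adv))
    if f>18: hold=True
    if abs(f)>40:break
E
```

```text
1.20 0.0024 Fax 6.2 Flat 1.4 Max -0.147 grip 0.457 t 11.6
1.50 0.0030 Fax 6.6 Flat 1.6 Max -0.164 grip 0.453 t 12.0
1.80 0.0036 Fax 6.0 Flat 0.6 Max -0.176 grip 0.460 t 12.4
2.10 0.0042 Fax 5.8 Flat 1.5 Max -0.167 grip 0.457 t 12.8
2.40 0.0048 Fax 4.9 Flat 1.5 Max -0.181 grip 0.453 t 13.2
2.70 0.0054 Fax 5.6 Flat 1.6 Max -0.138 grip 0.455 t 13.6
3.00 0.0060 Fax 6.7 Flat 1.9 Max -0.218 grip 0.455 t 13.9
3.20 0.0064 Fax 6.6 Flat 1.4 Max -0.139 grip 0.451 t 14.2
3.40 0.0068 Fax 6.0 Flat 2.7 Max -0.198 grip 0.454 t 14.6
3.60 0.0072 Fax 6.8 Flat 3.2 Max -0.199 grip 0.454 t 14.9
3.80 0.0076 Fax 6.3 Flat 3.1 Max -0.149 grip 0.451 t 15.2
4.00 0.0080 Fax 6.4 Flat 3.0 Max -0.149 grip 0.455 t 15.5
4.20 0.0084 Fax 7.7 Flat 3.4 Max -0.115 grip 0.456 t 15.8
4.40 0.0088 Fax 8.3 Flat 2.7 Max -0.154 grip 0.455 t 16.1
4.60 0.0092 Fax 9.9 Flat 2.1 Max -0.087 grip 0.456 t 16.4
4.80 0.0096 Fax 11.4 Flat 2.8 Max -0.155 grip 0.454 t 16.7
5.00 0.0100 Fax 11.9 Flat 3.4 Max -0.074 grip 0.457 t 17.0
5.20 0.0104 Fax 13.8 Flat 2.8 Max -0.099 grip 0.456 t 17.3
5.40 0.0108 Fax 14.1 Flat 2.5 Max -0.018 grip 0.454 t 17.6
5.60 0.0112 Fax 15.8 Flat 1.4 Max -0.084 grip 0.457 t 17.9
5.80 0.0116 Fax 18.3 Flat 3.0 Max 0.010 grip 0.458 t 18.3
6.00 0.0116 Fax 18.3 Flat 2.1 Max -0.056 grip 0.459 t 18.6
6.12 0.0116 Fax 18.9 Flat 1.7 Max -0.053 grip 0.458 t 18.8
```

```bash
python3 - <<'E'
from h import *
bot.set_gripper(1.0);stat("released")
p,q=pose(A0+6.12,.0116,.1);bot.move_linear(p,speed=.1);stat("clear")
pr=[];pts=[];ims=[]
for a in (1.4,-.2,-1.8,-3.4):
    p,q=pose(a,0,.1);bot.goto_joints(bot.solve_ik(p+.003*ax,q));bot.wait(.2)
    P_=Pw();im=bot.camera("wrist");m=cv2.inRange(cv2.cvtColor(im,cv2.COLOR_RGB2HSV),(5,150,120),(20,255,255))
    n,l,st,ce=cv2.connectedComponentsWithStats(m);j=1+np.argmax(st[1:,4]);pr.append(P_);pts.append(ce[j]);ims.append(im);print(st[j])
stat("")
D=tri(pr,pts);d=D-(K0+.018*ax);print("disc shift along axis",d@ax,"lateral",d-ax*(d@ax),[(proj(p,D)-u).round(1) for p,u in zip(pr,pts)])
a=cv2.resize(ims[3][80:420,120:580],(460,340));b=cv2.resize(bot.camera("side")[170:290,230:400],None,fx=2.8,fy=2.8)
h=min(a.shape[0],b.shape[0]);cv2.imwrite("pics/after.png",np.hstack([a[:h,:320],b[:h]])[:,:,::-1])
E
```

```text
released Fax -0.1 Flat 0.4 Max -0.018 grip 1.002 t 19.3
clear Fax 0.5 Flat 1.0 Max -0.047 grip 0.999 t 20.5
[ 299  235   41   39 1188]
[ 297  237   41   39 1190]
[ 295  235   41   39 1187]
[ 297  233   41   39 1169]
 Fax 0.2 Flat 0.4 Max 0.020 grip 1.000 t 26.9
disc shift along axis -0.010680531283706548 lateral [-5.51400011e-05 -9.08738272e-05 -5.91718332e-05] [array([ 0.1, -0. ]), array([ 0.1, -0. ]), array([0.1, 0. ]), array([ 0.1, -0. ])]
```

View pics/after.png

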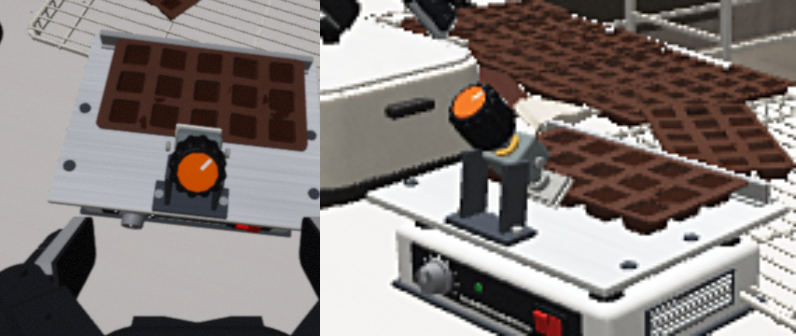

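```bash
python3 - <<'E'
from h import *
p,q=pose(A0,.0107,.06);bot.goto_joints(bot.solve_ik(p,q))
p,q=pose(A0,.0107);print(bot.move_linear(p,speed=.06,until_force=8));stat("at")
bot.set_gripper(0,60);stat("gripped")
for i in range(1,21):
    p,q=pose(A0+.1*i,.0107);bot.goto_joints(bot.solve_ik(p,q));stat("%.1f"%(.1*i))
E
```

```text
False
at Fax -0.2 Flat 0.3 Max 0.027 grip 0.999 t 28.4
gripped Fax 5.7 Flat 1.0 Max -0.073 grip 0.452 t 28.9
0.1 Fax 8.1 Flat 0.7 Max -0.023 grip 0.453 t 29.2
0.2 Fax 7.4 Flat 0.3 Max -0.004 grip 0.452 t 29.4
0.3 Fax 7.3 Flat 0.9 Max -0.034 grip 0.455 t 29.7
0.4 Fax 7.9 Flat 0.5 Max 0.038 grip 0.458 t 29.9
0.5 Fax 8.0 Flat 0.3 Max -0.054 grip 0.451 t 30.2
0.6 Fax 7.8 Flat 0.4 Max -0.007 grip 0.455 t 30.4
0.7 Fax 8.4 Flat 0.6 Max -0.001 grip 0.458 t 30.7
0.8 Fax 8.6 Flat 0.7 Max -0.091 grip 0.455 t 30.9
0.9 Fax 7.5 Flat 1.0 Max -0.008 grip 0.454 t 31.2
1.0 Fax 6.3 Flat 1.9 Max -0.033 grip 0.451 t 31.4
1.1 Fax 6.4 Flat 1.2 Max 0.009 grip 0.455 t 31.7
1.2 Fax 8.5 Flat 1.8 Max -0.008 grip 0.454 t 31.9
1.3 Fax 7.3 Flat 0.9 Max 0.010 grip 0.456 t 32.2
1.4 Fax 7.1 Flat 2.3 Max -0.004 grip 0.452 t 32.4
1.5 Fax 7.0 Flat 2.0 Max 0.001 grip 0.455 t 32.7
1.6 Fax 6.9 Flat 2.1 Max 0.024 grip 0.454 t 32.9
1.7 Fax 8.1 Flat 2.7 Max -0.005 grip 0.457 t 33.2
1.8 Fax 7.2 Flat 1.7 Max -0.069 grip 0.457 t 33.4
1.9 Fax 6.7 Flat 1.6 Max 0.018 grip 0.457 t 33.7
2.0 Fax 7.8 Flat 2.1 Max 0.014 grip 0.456 t 33.9
```

```bash
python3 - <<'E'
from h import *
bot.set_gripper(1.0);stat("released")
p,q=pose(A0+2.0,.0107,.1);bot.move_linear(p,speed=.1)
pr=[];pts=[]
for a in (-1.8,-3.4):
    p,q=pose(a,0,.1);bot.goto_joints(bot.solve_ik(p+.003*ax,q));bot.wait(.2)
    P_=Pw();im=bot.camera("wrist");m=cv2.inRange(cv2.cvtColor(im,cv2.COLOR_RGB2HSV),(5,150,120),(20,255,255))
    n,l,st,ce=cv2.connectedComponentsWithStats(m);j=1+np.argmax(st[1:,4]);pr.append(P_);pts.append(ce[j]);print(st[j])
D=tri(pr,pts);d=D-(K0+.018*ax);print("shift",d@ax,bot.read_clock())
cv2.imwrite("pics/fin.png",cv2.resize(im[100:360,200:560],None,fx=2.2,fy=2.2,interpolation=2)[:,:,::-1])
E
```

```text
released Fax -0.8 Flat 0.4 Max 0.012 grip 0.999 t 34.5
[ 295  235   40   39 1184]
[ 297  233   41   39 1175]
shift -0.010716270806110947 37.9667
```

View pics/fin.png

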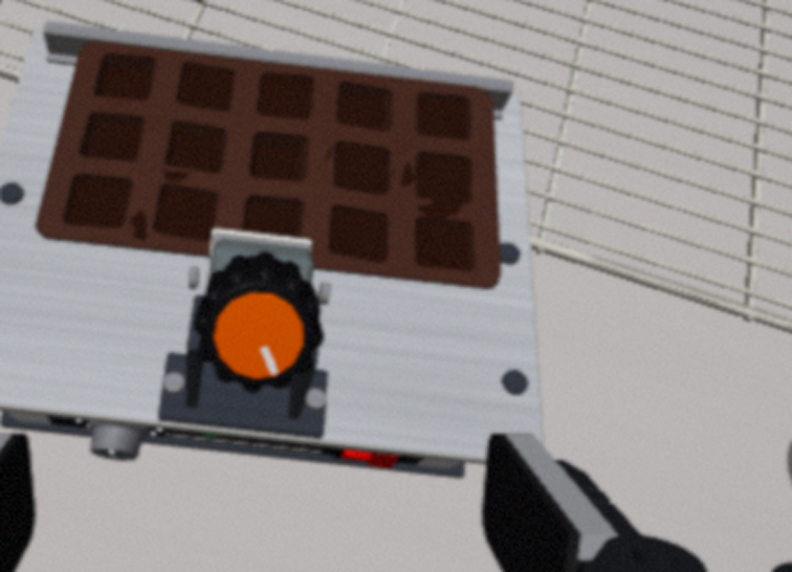

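The mould lies parallel and flush along the fence at the top of the picture. The mark on the disc has turned about 2 rad clockwise, from upper right to pointing down at (268, 360). The knob's height did not change (10.7 mm of screw travel both times), so the ratchet is slipping and the gripper is clear.

```bash
python3 - <<'E'
from h import *
p,q=pose(-3.4,0,.14);bot.move_linear(p,speed=.1);print(bot.close_job(),bot.read_clock())
E
```

```text
the job is handed in; nothing more can be done
the job is handed in; nothing more can be done
```

The mould is clamped and the job is handed in: the mould looks flush and parallel to the fence, the knob slips at its set torque, and the gripper was clear; I could not measure the clamp force directly, and no verdict came back.

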